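# Lock the hold-down bar of a V-block fixture with its pin

### The job

Swing the fixture's flat hold-down bar back over the tool holder until the hole in the bar lines up with the hole in the fixture's lug, then take the slimmer of the two round-headed lock pins out of the tool tray and push it straight down through both holes until its collar sits flat on the bar. Leave the other tools where they are: the holder stays in its cradle, the rest in the tray and on the table.

Things in the scene. Friction and masses are not known exactly. Their poses are not given: they have to be found in the camera images.
- fixture: steel V-block fixture fixed to the bench. Origin on the bench under the pivot of the bar, z up, x from the pivot along the line of the V-cradle (x = 62 mm) and the lug (x = 130 mm). Base plate 200 x 90 x 12 mm (x from -40 to 160 mm), pivot post 40 mm in diameter, lug 45 x 60 mm with its top 60 mm above the bench.
- lock_hole (a point): mouth of the 16 mm upright hole in the lug, at the centre of the hole on the lug's top face, 60 mm above the bench; axes as the fixture's; the hole is 48 mm deep with a 2 mm chamfer.
- strap (a joint): angle of the flat steel hold-down bar (235 x 46 x 10 mm, underside 62, top 72 mm above the bench) about its upright pivot, rad: 0 with its hole over the lug's, growing counter-clockwise from above; starts at 0.55 to 1.15. Range -0.35 to 1.3; no stop at 0; it stays where it is left (about 1 N at the knob moves it). It clears the lug by 2 mm and the holder by 4 mm.
- strap_eye (a point): centre of the 17 mm hole through the bar, on the bar's top face (72 mm above the bench), 130 mm from the pivot; x points along the bar away from the pivot, z up.
- strap_knob (a point): point on the axis of the upright round knob by which the bar is swung, 190 mm from the pivot, 60 mm beyond the hole; the knob is 26 mm in diameter and 50 mm tall, from 72 to 122 mm above the bench, and this point is 26 mm above the bar's top; axes as the eye's.
- tray: fixed tool tray, a plate 250 x 100 x 15 mm on two end boards, its top 75 mm above the bench, with a row of four 22 mm holes along its x axis at -82.5, -27.5, 27.5 and 82.5 mm; origin on the bench under its centre. The two pins and two milling-cutter holders stand in the holes, in any order.
- pin: the slim lock pin, plain steel, 100 mm long, 0.15 to 0.31 kg, upright in the tray. Origin on its axis at the underside of its collar (resting on the tray's top), z up. Below: shank 14 mm in diameter, 52 mm long, with a tapered nose (last 6 mm, to 6 mm diameter). Above: collar 30 mm in diameter and 5 mm thick, then a round head 24 mm in diameter up to 48 mm above the origin.
- big_pin: the thicker pin, of the same make: shank 20 mm (too thick for the holes), collar 44 mm, head 36 mm in diameter, same heights and origin. Stands in the tray; to be left there.
- mill_a: milling-cutter holder standing in the tray, flange 40 mm in diameter, 65 mm tall above the tray with a 12 mm cutter upright; origin at the underside of its flange. Leave it.
- mill_b: the other milling-cutter holder standing in the tray, flange 40 mm in diameter, 75 mm tall above the tray with an 8 mm cutter upright; origin at the underside of its flange. Leave it.
- holder: round tool holder lying in the fixture's V-cradle under the path of the bar: shank 32 mm in diameter, nut 38 mm, 160 mm long along its y axis, origin on its axis over the middle of the cradle, 42 mm above the bench. Leave it lying there.
- wrench: flat wrench 160 mm long lying on the bench beyond the fixture. Leave it.
- tin: empty open tin, 74 mm in diameter and 100 mm tall, standing on the bench to the far left; origin at its underside. Leave it.
- mallet: mallet 260 mm long lying on the bench to the right of the tray. Leave it.
- glue: bottle 56 mm in diameter and 150 mm tall standing on the bench to the left; origin at its underside. Leave it.
There are look-alikes about, which are no part of the job. What is shaped like the pin but pink or purple is not meant. What is shaped like the holder but brown or pink is not meant.

How it is judged (in metres and radians):
On the way, in this order (a step that is already met when the one before it is completed fails the run):
1. the bar is swung until its hole is over the lug's hole (centres within 6 mm) (horizontal distance between strap_eye and lock_hole below 0.006 m), for 0.2 s.
2. the slim pin's shank is through the bar's hole and into the lug (z of pin in the frame of lock_hole below 0.035 m and horizontal distance between pin and lock_hole below 0.006 m and angle between pin's own z axis and vertical below 0.1 rad), for 0.1 s.
At the end, for the whole second after the job is handed in: The slim pin stands upright (within 4 degrees), at rest, in both holes; its axis and the bar's hole lie within 4 mm of the lug hole's centre and its collar's underside within 3 mm of the bar's top; the tool holder still lies in the cradle (height within 5 mm) (horizontal distance between each of pin, strap_eye and lock_hole below 0.004 m and z of pin in the frame of strap_eye between -0.003 and 0.003 m and angle between pin's own z axis and vertical below 0.07 rad and linear speed of pin below 0.02 m/s and z of holder in the frame of fixture between 0.037 and 0.047 m); the robot touches nothing.
It fails at once if a tool in the tray (thick pin or cutter holder) is moved more than 20 mm (distance of any of big_pin, mill_a, mill_b from where it was at the start of the episode above 0.02 m).
It fails at once if the holder in the cradle is moved more than 20 mm (distance of holder from where it was at the start of the episode above 0.02 m).
It fails at once if the wrench, tin, mallet or bottle is moved more than 30 mm (distance of any of wrench, tin, mallet, glue from where it was at the start of the episode above 0.03 m).
It also fails if it takes over 48 s, if anything falls off the work surface, if the arm or the gripper's body presses on something with over 40 N, if the wrist force passes 120 N, or if a joint passes its speed limit or range.

### The arm

A 6-joint arm with a two-finger parallel gripper is mounted at the origin on the work surface. World frame = base frame: x ahead of the robot, y to its left, z up, the work surface at z = 0. Lengths are in m, angles in degrees, forces in N, time in s.
With the tool pointing down it reaches from about 0.275 to 0.825 m from the base axis. Payload 4.9 kg.
Tool frame: the origin (TCP) lies at the very end of the fingers, on their centre line; the grasp point (between the pads) lies 19 mm behind it; z points along the fingers, x is the direction in which the jaws open and shut, and the axes are right-handed (so a half turn about z gives the same grasp; the last joint's range is limited). The gripper opens to 85 mm and grips with 20 to 120 N. Pads are 22 mm wide; open, the fingers measure 114 mm over their backs; the gripper's body (76 mm by 85 mm) begins 54 mm behind the grasp point. The pads swing forward as they close: fully open they stand 13 mm farther back than shut.
Start: joints at [69.087, 18.69, -11.035, 60.275, 0, 82.311], TCP at [0.126, 0.535, 0.231] pointing down, gripper open.
Joint ranges: [-152.03, 152.03], [-55.5, 102.48], [-74.3, 77.21], [-110.64, 120.58], [-84.22, 78.4], [-180, 180]. Speed limits (degrees/s): [147.25, 147.25, 180, 180, 180, 180].

### API

Orientations are given as a 3x3 rotation matrix whose columns are the frame's x, y, z axes.
In Python, from bench import ctrl gives the robot as it stands.
- The arm moves only by the shell command python3 -m handwheel 'ROWS' [FORCE]. ROWS is JSON, a list of rows, each an object with "linear": the shift along the tool's x, y, z in mm, a list of three; "roll": the turn about the tool's z in degrees; "hand": the finger opening in mm, from 0 to 85.4. A call has 1 to 5 rows; each row shifts and turns the commanded pose from where the row before left it, along the tool's axes as they then stand; what a row does not reach is not made up. A row lasts 1/10 s, in which the tool goes at most 50 mm and 8.59 degrees, less where a joint would pass 70% of its speed; a pose out of reach is approached as far as the arm can. A call is refused whole if a number of a shift passes 50 or a number of a turn 8.59, either way. A call with a gripper value outside its range is refused whole. The fingers move at their own pace and stop on an object; FORCE is the grip in N (left out, the last holds). Time passes only in rows, so rows that do not move let the fingers close. It gives the time, the measured TCP pose, the force and the opening at its end, in the units of the state.
- ctrl.get_state(): the state, without advancing time (a new reading comes with each control period).
- ctrl.snapshot(name): name is "side" or "top"; returns (picture, depth): 480x640x3 uint8, red, green, blue; 480x640 float32, m along the optical axis (not along the pixel's ray), 0 where there is no reading.
- ctrl.calibration(name): a dict with "vertical_fov" (degrees; the focal length in pixels is half the picture's height over the tangent of half this angle, whatever the lens; pixels are square), "cx", "cy" (the principal point, pixels), "pose" (4x4, takes a point from camera to world coordinates). Camera axes: x right, y down, z forward; pixel columns grow to the right and rows downward; lengths in m; the calibration is good to about 2 mm. A picture is of the moment at which its call begins. calibration takes no time and is no camera call.
- ctrl.hand_in(): hands the job in, once; it reports no verdict.
The state is a dict: "time_s": time; "qpos": joint angles; "qvel": joint speeds; "effort": joint torques, N m; "position": TCP position; "ee_rot": TCP orientation; "ft_force": force on the tool from outside, world axes, zero at the start; "ft_torque": the same for the moment, N m; "opening": finger opening in m.
Only numpy, scipy, OpenCV 4.12 (cv2) and the standard library are available. Lean on these libraries where they do the work, as an engineer would, in place of code of your own. Each camera call takes 0.05 s, during which the arm holds its last target.

## Working session

There is one attempt and no reset: what is moved stays moved. The work goes in short steps, Python scripts to look and compute and a shell command to move; the robot and the scene stay as the last step left them, time stands still between calls to the robot, and variables do not carry over. Pictures are saved under pics/ and viewed, and the job is handed in when it is done.

```bash
ls; mkdir -p pics; python3 - <<'E'
from bench import ctrl
import cv2,numpy as np
s=ctrl.get_state();print(s)
for n in("side","top"):
    p,d=ctrl.snapshot(n);np.savez(f"pics/{n}0.npz",p=p,d=d);cv2.imwrite(f"pics/{n}0.png",p[:,:,::-1]);print(n,ctrl.calibration(n))
E
```

```text
pics
{'time_s': 0.0, 'qpos': array([ 6.90898691e+01,  1.87326999e+01, -1.10941863e+01,  6.02767899e+01,
        2.55721231e-04,  8.23114822e+01]), 'qvel': array([ 0.063197  , -0.0311103 ,  0.00412235, -0.0877371 , -0.08866958,
        0.01106284]), 'effort': array([-1.77135775e-03, -4.43401194e+01,  2.62438023e+01,  1.55097776e-02,
       -3.09541529e-04, -3.21874740e-07]), 'position': array([0.1255541 , 0.53484152, 0.23048248]), 'ee_rot': array([[ 2.28717528e-01,  9.73492614e-01, -6.49981329e-04],
       [ 9.73491181e-01, -2.28718319e-01, -1.68872489e-03],
       [-1.79262385e-03, -2.46510108e-04, -9.99998363e-01]]), 'ft_force': array([ 0.08638276, -0.24098246,  0.23669334]), 'ft_torque': array([ 0.00863735, -0.04500941,  0.00330573]), 'opening': 0.08539521989761048}
side {'vertical_fov': 57.37111858718921, 'cx': 318.7530259633915, 'cy': 236.72266156938136, 'pose': array([[ 0.75120251, -0.42352705,  0.50628019, -0.01182463],
       [-0.65983183, -0.50250553,  0.55866819, -0.60341989],
       [ 0.0177975 , -0.75373273, -0.65694004,  0.79510568],
       [ 0.        ,  0.        ,  0.        ,  1.        ]])}
top {'vertical_fov': 54.11167604602473, 'cx': 318.6030806550633, 'cy': 245.38859334689104, 'pose': array([[ 0.01435734, -0.99748311,  0.0694356 ,  0.4558681 ],
       [-0.99974574, -0.01311295,  0.01834426, -0.0291214 ],
       [-0.01738758, -0.06968132, -0.99741776,  1.26352625],
       [ 0.        ,  0.        ,  0.        ,  1.        ]])}
```

View pics/side0.png

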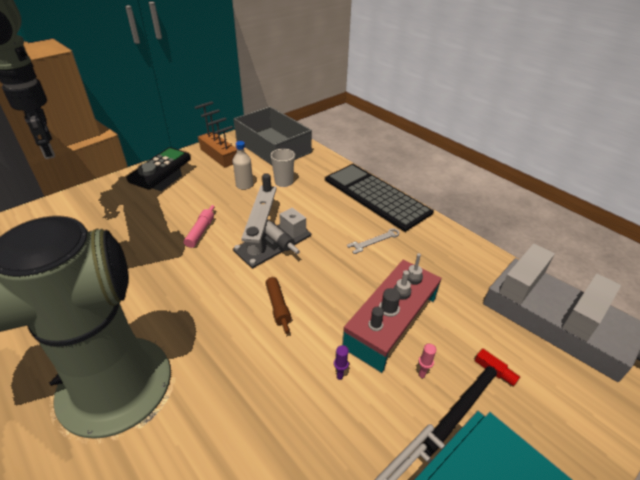

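View pics/top0.png

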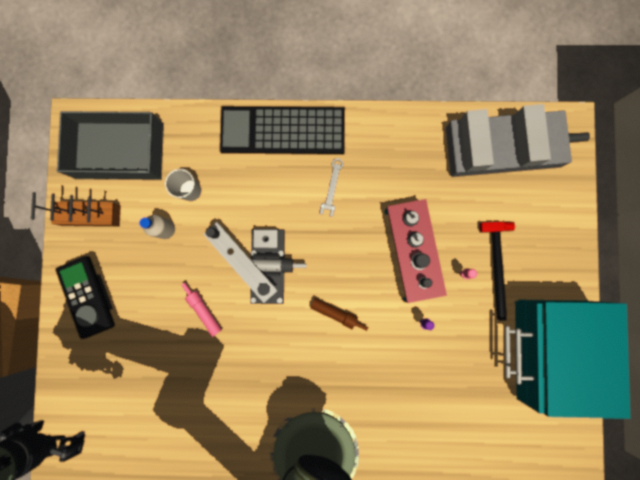

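Top view: the fixture is near (265,265), with the bar running from its pivot at about (263,290) to the knob at about (212,231). The tray is at about (415,250), with dark pins at (420,260) and (426,282) and mills at (411,217) and (416,239). The look-alikes are purple at (428,324) and pink at (470,272).

```bash
python3 - <<'E'
import cv2,numpy as np
t=np.load("pics/top0.npz")["p"][:,:,::-1];s=np.load("pics/side0.npz")["p"][:,:,::-1]
f=lambda im,x,y,w,h,k:cv2.resize(im[y:y+h,x:x+w],None,fx=k,fy=k,interpolation=cv2.INTER_CUBIC)
cv2.imwrite("pics/c1.png",np.hstack([f(t,195,205,110,110,3.6),f(t,375,190,110,110,3.6)]))
cv2.imwrite("pics/c2.png",np.hstack([f(s,225,165,100,110,3.6),f(s,340,245,110,110,3.6)]))
E
```

```text
(no output)
```

View pics/c1.png

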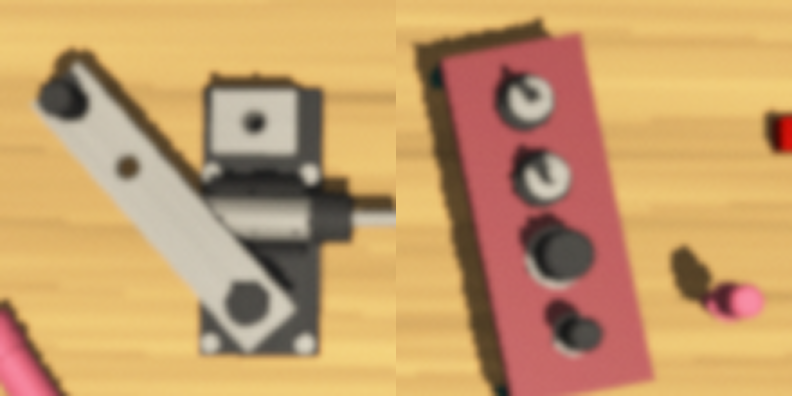

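View pics/c2.png

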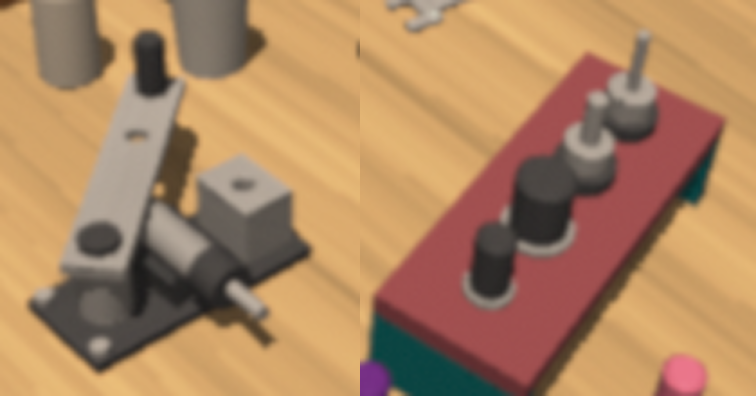

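```bash
cat > h.py <<'E'
import numpy as np,cv2
from bench import ctrl
C={n:ctrl.calibration(n) for n in("side","top")}
def ray(n,u,v):
    c=C[n];f=240/np.tan(np.radians(c["vertical_fov"]/2));P=c["pose"]
    d=np.array([(u-c["cx"])/f,(v-c["cy"])/f,1]);return P[:3,3],P[:3,:3]@d
def atz(n,u,v,z):
    o,d=ray(n,u,v);return o+d*(z-o[2])/d[2]
def tri(a,b):
    o1,d1=ray("top",*a);o2,d2=ray("side",*b)
    t=np.linalg.lstsq(np.c_[d1,-d2],o2-o1,rcond=None)[0]
    p,q=o1+d1*t[0],o2+d2*t[1];return (p+q)/2,np.linalg.norm(p-q)
def cloud(n,d):
    c=C[n];f=240/np.tan(np.radians(c["vertical_fov"]/2));v,u=np.indices(d.shape)
    return np.stack([(u-c["cx"])/f*d,(v-c["cy"])/f*d,d],-1)@c["pose"][:3,:3].T+c["pose"][:3,3]
E
python3 - <<'E'
from h import *
np.set_printoptions(precision=4,suppress=True)
pts=dict(pinhead=((426.7,282.5),(377.5,310.8)),lug=((265.6,238.6),(292.5,216.1)),eye=((230.3,251.4),(262.8,202.2)),pivot=((263.6,288.6),(252.5,231.1)),knobtop=((213.6,232.5),(266.4,175.8)))
cl={n:cloud(n,np.load(f"pics/{n}0.npz")["d"]) for n in C}
for k,(a,b) in pts.items():
    print(k,*tri(a,b), [cl[n][int(round(p[1])),int(round(p[0]))] for n,p in(("top",a),("side",b))])
# bench & tray heights, depth noise
for n in C:
    print(n,"bench",np.median(cl[n][300:330,240:270,2] if n=="side" else cl[n][340:370,380:410,2]))
# fit head tops by height slice near pin, knob
for name,c0,z0,r in(("pin",(.37,-.24),.11,.03),("knob",(.0,0),.11,.03)):
    if name=="knob": c0=tri(*pts["knobtop"])[0][:2]
    else: c0=tri(*pts["pinhead"])[0][:2]
    for n in C:
        P=cl[n].reshape(-1,3);m=(np.hypot(*(P[:,:2]-c0).T)<r)&(P[:,2]>z0)
        Q=P[m];print(name,n,m.sum(),Q.mean(0) if m.sum() else "",np.percentile(Q[:,2],[50,90]) if m.sum() else "")
E
```

```text
pinhead [ 0.4494 -0.2708  0.121 ] 0.0009886679896721235 [array([ 0.4502, -0.2707,  0.1231]), array([ 0.4486, -0.2732,  0.1233])]
lug [0.5554 0.1296 0.0613] 0.0001850380377966614 [array([0.5583, 0.135 , 0.0121]), array([0.5625, 0.1409, 0.0511])]
eye [0.5208 0.2167 0.0745] 0.0012029762082472351 [array([ 0.5255,  0.2336, -0.001 ]), array([0.5312, 0.2305, 0.0623])]
pivot [0.4274 0.1297 0.0783] 0.0001696441665058082 [array([0.4266, 0.1281, 0.0815]), array([0.4264, 0.1304, 0.0787])]
knobtop [0.5624 0.2491 0.1263] 0.001888759695506702 [array([ 0.4559, -0.0291,  1.2635]), array([0.5629, 0.2536, 0.1232])]
side bench 0.000528963492240242
top bench -0.0007557961894508747
pin side 131 [ 0.447  -0.2725  0.1203] [0.122  0.1242]
pin top 85 [ 0.4491 -0.2707  0.1203] [0.1209 0.1239]
knob side 67 [0.5641 0.2569 0.1188] [0.1199 0.1234]
knob top 92 [0.5651 0.2588 0.1191] [0.1197 0.123 ]
```

```bash
cat >> h.py <<'E'
def go(x,y,z,az=None):
    s=ctrl.get_state();R=s["ee_rot"];d=np.array([x,y,z])-s["position"]
    a=np.degrees(np.arctan2(R[1,0],R[0,0]))
    print("t",round(s["time_s"],2),"pos",s["position"].round(4),"az",a.round(1),"tool shift mm",(R.T@d*1000).round(1),"q",s["qpos"].round(0),"F",s["ft_force"].round(1),"open",round(s["opening"]*1000,1))
    if az is not None: print("roll needed",-((az-a+90)%180-90))
E
python3 - <<'E'
from h import *
print("glue",atz("top",147,222,.15),"tin rim",atz("top",181,184,.1),"tray",[atz("top",*p,.0748) for p in((385,203),(426,199),(446,294),(405,301))])
go(.566,.2595,.231,133)
E
```

```text
glue [0.58422505 0.40395378 0.15      ] tin rim [0.6872733  0.34106547 0.1       ] tray [array([ 0.64902172, -0.17476936,  0.0748    ]), array([ 0.66048896, -0.2787672 ,  0.0748    ]), array([ 0.42069725, -0.32833658,  0.0748    ]), array([ 0.40169576, -0.22592521,  0.0748    ])]
t 0.1 pos [0.1256 0.5349 0.2306] az 76.8 tool shift mm [-1.674e+02  4.917e+02 -3.000e-01] q [ 69.  19. -11.  60.   0.  82.] F [-1.  -0.5  0.3] open 85.8
roll needed -56.22278391647541
```

```bash
R='x'; python3 -m handwheel '[{"linear":[-14,41,0],"roll":0,"hand":85},{"linear":[-14,41,0],"roll":0,"hand":85},{"linear":[-14,41,0],"roll":0,"hand":85},{"linear":[-14,41,0],"roll":0,"hand":85},{"linear":[-14,41,0],"roll":0,"hand":85}]' 30
python3 -m handwheel '[{"linear":[-14,41,0],"roll":0,"hand":85},{"linear":[-14,41,0],"roll":0,"hand":85},{"linear":[-14,41,0],"roll":0,"hand":85},{"linear":[-14,41,0],"roll":0,"hand":85},{"linear":[-14,41,0],"roll":0,"hand":85}]'
python3 -m handwheel '[{"linear":[-14,41,0],"roll":0,"hand":85},{"linear":[-14,41,0],"roll":0,"hand":85},{"linear":[0,0,0],"roll":-8,"hand":85},{"linear":[0,0,0],"roll":-8,"hand":85},{"linear":[0,0,0],"roll":-8,"hand":85}]'
python3 -m handwheel '[{"linear":[0,0,0],"roll":-8,"hand":85},{"linear":[0,0,0],"roll":-8,"hand":85},{"linear":[0,0,0],"roll":-8,"hand":85},{"linear":[0,0,0],"roll":-8,"hand":85},{"linear":[0,0,0],"roll":0,"hand":85}]'
python3 -c "
from h import *
go(.566,.2595,.081,133)"
```

```text
time_s: 0.6
position: [0.3104, 0.4192, 0.231]
ee_rot: [[0.228, 0.974, -0.0], [0.974, -0.228, -0.0], [-0.0, -0.0, -1.0]]
ft_force: [-0.1, 1.4, 0.1]
opening: 0.0852
time_s: 1.1
position: [0.494, 0.3041, 0.2309]
ee_rot: [[0.229, 0.973, -0.001], [0.973, -0.229, -0.0], [-0.0, -0.001, -1.0]]
ft_force: [0.8, 0.0, -0.4]
opening: 0.085
time_s: 1.6
position: [0.5664, 0.2587, 0.2304]
ee_rot: [[-0.192, 0.981, -0.002], [0.981, 0.192, -0.0], [-0.0, -0.002, -1.0]]
ft_force: [0.6, 0.5, 0.2]
opening: 0.0849
time_s: 2.1
position: [0.566, 0.2592, 0.2307]
ee_rot: [[-0.679, 0.734, -0.001], [0.734, 0.679, -0.0], [0.0, -0.001, -1.0]]
ft_force: [0.2, 0.1, 0.8]
opening: 0.0848
t 2.1 pos [0.566  0.2592 0.2307] az 132.8 tool shift mm [1.000e-01 3.000e-01 1.497e+02] q [ 18.  27.   1.  64.  -0. -25.] F [0.2 0.1 0.8] open 84.8
roll needed -0.24057403557779367
```

Good. Next I descend 150 mm, watch the force, and close on the knob.

```bash
python3 -m handwheel '[{"linear":[0,0,30],"roll":0,"hand":85},{"linear":[0,0,30],"roll":0,"hand":85},{"linear":[0,0,30],"roll":0,"hand":85},{"linear":[0,0,20],"roll":0,"hand":85},{"linear":[0,0,20],"roll":0,"hand":85}]'
python3 -m handwheel '[{"linear":[0,0,20],"roll":0,"hand":60},{"linear":[0,0,0],"roll":0,"hand":40},{"linear":[0,0,0],"roll":0,"hand":30},{"linear":[0,0,0],"roll":0,"hand":20},{"linear":[0,0,0],"roll":0,"hand":20}]' 25
python3 -m handwheel '[{"linear":[0,0,0],"roll":0,"hand":20},{"linear":[0,0,0],"roll":0,"hand":20},{"linear":[0,0,0],"roll":0,"hand":20}]'
python3 - <<'E'
from h import *
p,d=ctrl.snapshot("side");q,d=ctrl.snapshot("top")
cv2.imwrite("pics/a1.png",np.hstack([cv2.resize(p[120:260,190:330],(560,560))[:,:400,::-1],cv2.resize(q[190:330,180:280],(400,560))[:,:,::-1]]))
go(.566,.2595,.081,133)
E
```

```text
time_s: 2.6
position: [0.5657, 0.2591, 0.0998]
ee_rot: [[-0.677, 0.736, -0.001], [0.736, 0.677, -0.0], [0.001, -0.001, -1.0]]
ft_force: [0.8, 0.4, 0.8]
opening: 0.0852
time_s: 3.1
position: [0.5672, 0.2596, 0.0826]
ee_rot: [[-0.679, 0.734, 0.002], [0.734, 0.679, 0.001], [-0.001, 0.002, -1.0]]
ft_force: [-0.4, -1.6, 1.8]
opening: 0.0253
time_s: 3.4
position: [0.5672, 0.2596, 0.0826]
ee_rot: [[-0.679, 0.734, 0.002], [0.734, 0.679, 0.001], [-0.001, 0.002, -1.0]]
ft_force: [-0.4, 0.1, 5.7]
opening: 0.0253
t 3.5 pos [0.5672 0.2596 0.0826] az 132.8 tool shift mm [ 0.7 -1.   1.6] q [ 18.  34. -11.  46.   0. -25.] F [-0.5  0.9  5.7] open 25.1
roll needed -0.2359614479676111
```

View pics/a1.png

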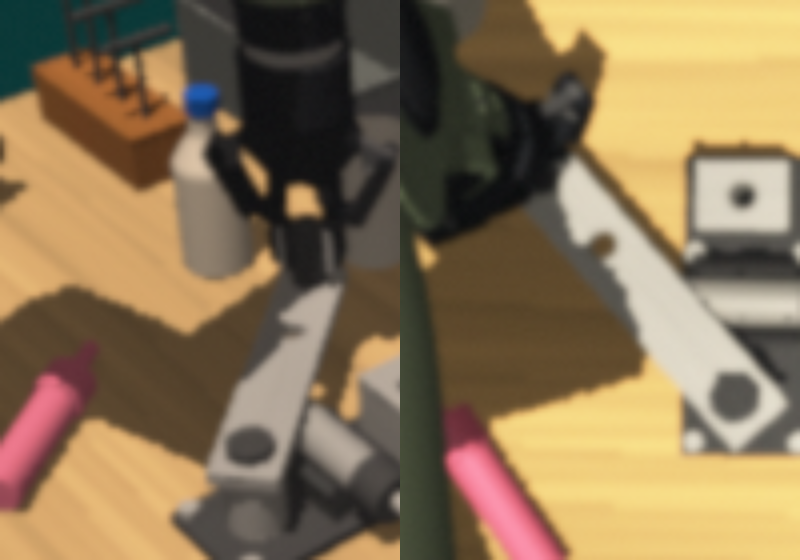

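```bash
for i in 1; do python3 -m handwheel '[{"linear":[-13.3,-0.5,0],"roll":4,"hand":20},{"linear":[-13.3,-0.5,0],"roll":4,"hand":20},{"linear":[-13.3,-0.5,0],"roll":4,"hand":20},{"linear":[-13.3,-0.5,0],"roll":4,"hand":20},{"linear":[-13.3,-0.5,0],"roll":4,"hand":20}]'; done
python3 -m handwheel '[{"linear":[-13.3,-0.5,0],"roll":4,"hand":20},{"linear":[-13.3,-0.5,0],"roll":4,"hand":20},{"linear":[-13.3,-0.5,0],"roll":4,"hand":20},{"linear":[-13.3,-0.5,0],"roll":4,"hand":20},{"linear":[0,0,0],"roll":0,"hand":20}]'
python3 - <<'E'
from h import *
p,d=ctrl.snapshot("side");q,d=ctrl.snapshot("top");np.savez("pics/a2.npz",p=p,q=q)
cv2.imwrite("pics/a2.png",np.hstack([cv2.resize(p[130:270,210:310],(400,560))[:,:,::-1],cv2.resize(q[190:330,210:310],(400,560))[:,:,::-1]]))
go(.6174,.1297,.081,90)
E
```

```text
time_s: 4.0
position: [0.6026, 0.2035, 0.0826]
ee_rot: [[-0.385, 0.923, 0.001], [0.923, 0.385, 0.001], [0.0, 0.001, -1.0]]
ft_force: [-3.2, -0.3, 8.8]
opening: 0.025
time_s: 4.5
position: [0.6155, 0.151, 0.0826]
ee_rot: [[-0.114, 0.993, 0.0], [0.993, 0.114, 0.0], [0.0, 0.0, -1.0]]
ft_force: [-2.9, 1.4, 8.4]
opening: 0.0254
t 4.6 pos [0.6154 0.1519 0.0826] az 96.7 tool shift mm [-22.3  -0.6   1.6] q [ 7. 35. -9. 47.  0.  0.] F [-3.2  0.   8.5] open 25.5
roll needed 6.686744552632788
```

View pics/a2.png

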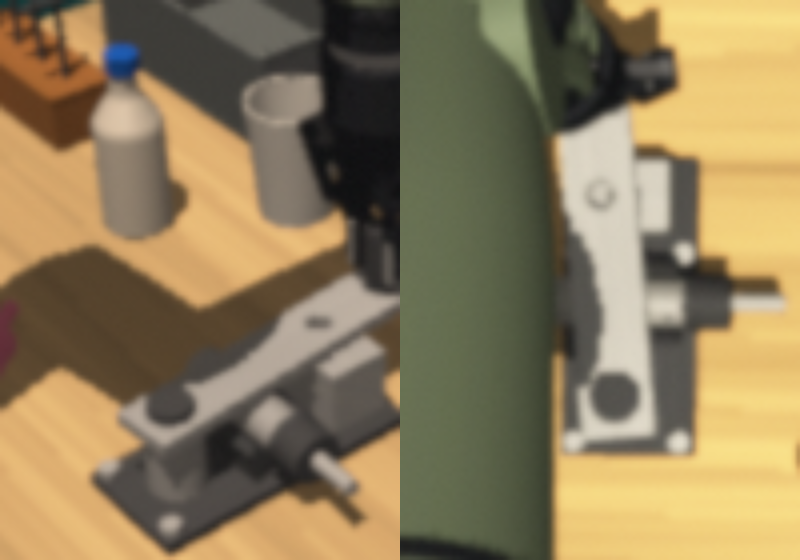

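```bash
python3 - <<'E'
from h import *
f=lambda x,y,z:atz("top",195+(x+.5)/3.6-.5,205+(y+.5)/3.6-.5,z)
A=[f(*p,.014) for p in((208,344),(305,344),(310,173),(210,172))]
yaw=lambda a,b:np.degrees(np.arctan2(b[1]-a[1],b[0]-a[0]))
print(A,yaw(A[0],A[3]),yaw(A[1],A[2]),yaw(A[1],A[0])-90)
t=np.load("pics/top0.npz")["p"];g=cv2.cvtColor(t,cv2.COLOR_RGB2GRAY).astype(float)
# lug hole dark centroid
def cen(x,y,r,th):
    w=np.clip(th-g[y-r:y+r+1,x-r:x+r+1],0,None);v,u=np.indices(w.shape);return x-r+(w*u).sum()/w.sum(),y-r+(w*v).sum()/w.sum()
c=cen(266,239,5,150);print("lug",c,atz("top",*c,.06))
c=cen(264,289,8,110);print("pivot",c,atz("top",*c,.079))
m=((g>165)&(np.abs(t.astype(int).ptp(-1) if False else t.max(-1).astype(int)-t.min(-1))<60)).astype(np.uint8)
n,l,st,ce=cv2.connectedComponentsWithStats(m)
i=l[232,256];print(st[i],cv2.minAreaRect(np.argwhere(l==i)[:,::-1].astype(np.float32)))
r=cv2.boxPoints(cv2.minAreaRect(np.argwhere(l==i)[:,::-1].astype(np.float32)));
P=[atz("top",*q,.06) for q in r];print(P,np.mean(P,0),[yaw(P[k],P[(k+1)%4]) for k in range(4)])
E
```

```text
[array([0.39492039, 0.16723724, 0.014     ]), array([0.39600542, 0.0957027 , 0.014     ]), array([0.5219977 , 0.09453609, 0.014     ]), array([0.52174367, 0.16881975, 0.014     ])] 0.714900276298686 -0.5305041260426775 0.8689877834321749
lug (np.float64(265.3406352683461), np.float64(238.66867469879517)) [0.55519651 0.13045261 0.06      ]
pivot (np.float64(264.12022505182114), np.float64(288.0586319218241)) [0.42889764 0.12823277 0.079     ]
[254 231  23  16 317] ((265.0, 238.5), (15.0, 22.0), 90.0)
[array([0.5746646 , 0.16020916, 0.06      ]), array([0.57538141, 0.10336367, 0.06      ]), array([0.53663556, 0.10256192, 0.06      ]), array([0.53588865, 0.15927969, 0.06      ])] [0.55564255 0.13135361 0.06      ] [np.float64(-89.27755117321637), np.float64(-178.8145808264668), np.float64(90.75447148917526), np.float64(1.3731285439095429)]
```

```bash
python3 -m handwheel '[{"linear":[-7,-0.2,0],"roll":2.1,"hand":20},{"linear":[-7,-0.2,0],"roll":2.1,"hand":20},{"linear":[-7,-0.2,0],"roll":2.1,"hand":20},{"linear":[0,0,0],"roll":0,"hand":20},{"linear":[0,0,0],"roll":0,"hand":20}]'
python3 - <<'E'
from h import *
p,d=ctrl.snapshot("side");q,d=ctrl.snapshot("top");np.savez("pics/a3.npz",p=p,q=q)
cv2.imwrite("pics/a3.png",np.hstack([cv2.resize(p[170:270,230:310],(400,500),interpolation=2)[:,:,::-1],cv2.resize(q[220:300,235:299],(400,500),interpolation=2)[:,:,::-1]]))
go(.6174,.1305,.081,90)
E
```

```text
time_s: 5.1
position: [0.6164, 0.1312, 0.0826]
ee_rot: [[-0.007, 1.0, 0.0], [1.0, 0.007, 0.0], [0.0, 0.0, -1.0]]
ft_force: [-3.4, 0.3, 8.1]
opening: 0.0255
t 5.2 pos [0.6164 0.1314 0.0826] az 90.4 tool shift mm [-0.9  1.   1.6] q [ 5. 34. -9. 46.  0.  5.] F [-2.8  0.9  7.7] open 25.1
roll needed 0.43629503028562056
```

View pics/a3.png

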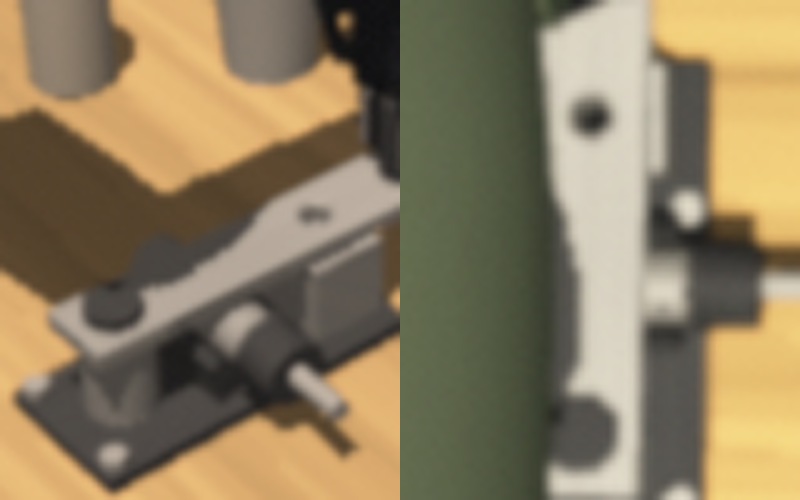

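```bash
python3 -m handwheel '[{"linear":[0,0,0],"roll":0,"hand":50},{"linear":[0,0,0],"roll":0,"hand":60},{"linear":[0,0,0],"roll":0,"hand":85},{"linear":[0,0,0],"roll":0,"hand":85},{"linear":[0,0,0],"roll":0,"hand":85}]'
python3 -m handwheel '[{"linear":[0,0,-30],"roll":0,"hand":85},{"linear":[0,0,-40],"roll":0,"hand":85},{"linear":[0,0,-40],"roll":0,"hand":85},{"linear":[0,0,-40],"roll":0,"hand":85},{"linear":[0,0,0],"roll":-5.5,"hand":85}]'
python3 -m handwheel '[{"linear":[0,0,0],"roll":-5.8,"hand":85},{"linear":[0,0,0],"roll":0,"hand":85}]'
python3 -c "
from h import *
go(.449,-.271,.230,101.7)"
```

```text
time_s: 5.7
position: [0.6165, 0.1312, 0.0811]
ee_rot: [[-0.008, 1.0, -0.0], [1.0, 0.008, -0.0], [-0.0, -0.0, -1.0]]
ft_force: [-0.2, -0.2, 0.3]
opening: 0.0849
time_s: 6.2
position: [0.6199, 0.1316, 0.238]
ee_rot: [[-0.107, 0.994, 0.011], [0.994, 0.107, 0.001], [-0.0, 0.011, -1.0]]
ft_force: [0.4, 0.0, -0.7]
opening: 0.085
time_s: 6.4
position: [0.6166, 0.1312, 0.2316]
ee_rot: [[-0.204, 0.979, 0.0], [0.979, 0.204, 0.0], [-0.0, 0.0, -1.0]]
ft_force: [-0.6, -0.0, -0.0]
opening: 0.0847
t 6.4 pos [0.6166 0.1312 0.2316] az 101.8 tool shift mm [-359.6 -246.1    1.5] q [ 5. 27.  2. 65. -0. -6.] F [-0.6 -0.  -0. ] open 84.7
roll needed 0.06445895027964355
```

```bash
python3 -m handwheel '[{"linear":[-36,-24.6,0],"roll":0,"hand":85},{"linear":[-36,-24.6,0],"roll":0,"hand":85},{"linear":[-36,-24.6,0],"roll":0,"hand":85},{"linear":[-36,-24.6,0],"roll":0,"hand":85},{"linear":[-36,-24.6,0],"roll":0,"hand":85}]'
python3 -m handwheel '[{"linear":[-36,-24.6,0],"roll":0,"hand":85},{"linear":[-36,-24.6,0],"roll":0,"hand":85},{"linear":[-36,-24.6,0],"roll":0,"hand":85},{"linear":[-36,-24.6,0],"roll":0,"hand":85},{"linear":[-36,-24.6,0],"roll":0,"hand":85}]'
python3 -m handwheel '[{"linear":[0,0,0],"roll":0,"hand":85},{"linear":[0,0,0],"roll":0,"hand":85}]'
python3 - <<'E'
from h import *
p,d=ctrl.snapshot("side");q,d2=ctrl.snapshot("top");np.savez("pics/a4.npz",p=p,q=q,d=d,d2=d2)
I=lambda a,x,y,w,h:cv2.resize(a[y:y+h,x:x+w],(400,400*h//w),interpolation=2)[:,:,::-1]
cv2.imwrite("pics/a4.png",np.vstack([np.hstack([I(p,230,190,80,60),I(q,235,220,80,60)]),np.hstack([I(p,340,220,120,90),I(q,370,230,120,90)])]))
go(.449,-.271,.087,101.7)
E
```

```text
time_s: 6.9
position: [0.5318, -0.0714, 0.2309]
ee_rot: [[-0.202, 0.979, -0.001], [0.979, 0.202, 0.0], [0.0, -0.001, -1.0]]
ft_force: [1.1, -0.1, -0.2]
opening: 0.0849
time_s: 7.4
position: [0.4481, -0.2728, 0.231]
ee_rot: [[-0.202, 0.979, -0.0], [0.979, 0.202, 0.0], [0.0, -0.0, -1.0]]
ft_force: [0.3, -0.5, 0.6]
opening: 0.0849
time_s: 7.6
position: [0.4486, -0.272, 0.2309]
ee_rot: [[-0.2, 0.98, -0.0], [0.98, 0.2, 0.001], [0.001, -0.0, -1.0]]
ft_force: [0.1, -0.1, 0.1]
opening: 0.0853
t 7.7 pos [ 0.4493 -0.2705  0.231 ] az 101.8 tool shift mm [ -0.6  -0.3 144. ] q [-39.  16. -15.  59.   0. -51.] F [-0.6  0.6 -0.9] open 85.3
roll needed 0.06036670426465207
```

View pics/a4.png

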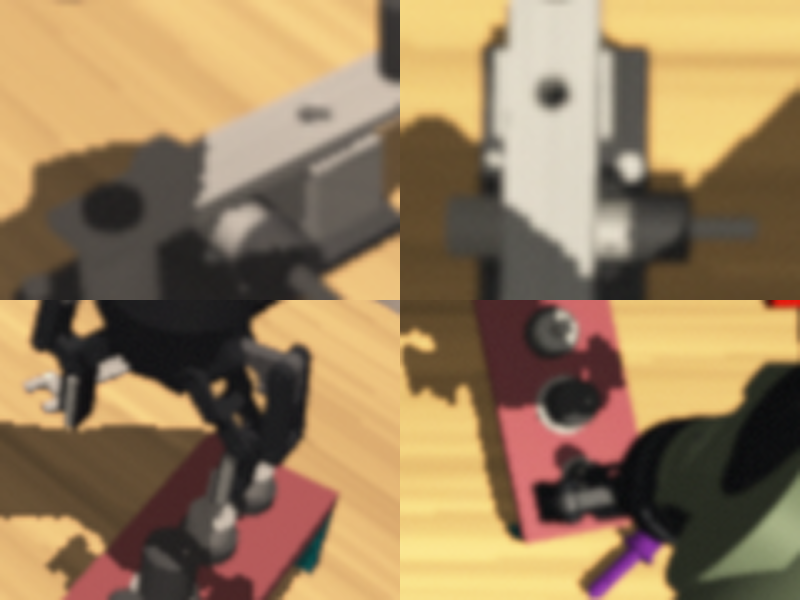

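```bash
python3 - <<'E'
from h import *
z=np.load("pics/a4.npz");q=z["q"];g=cv2.cvtColor(q,cv2.COLOR_RGB2GRAY).astype(float)
g0=cv2.cvtColor(np.load("pics/top0.npz")["p"],cv2.COLOR_RGB2GRAY).astype(float)
print(g[232:246,250:281].astype(int))
print(g0[[234,235,243,244],250:281].astype(int))
for r in (235,243):
  print(r,"lug y",[atz("top",u,r,.06)[1].round(4) for u in(253.5,277.5)],"bar y at .072",[atz("top",u,r,.072)[1].round(4) for u in(257,274.5)])
E
```

```text
[[173 128  89 123 182 210 216 218 220 218 217 219 219 220 217 216 215 217
  218 218 219 220 218 209 196 201 192 145  97  83  80]
 [178 134  94 122 182 210 217 219 219 217 217 218 219 217 214 211 213 214
  218 219 219 220 217 208 195 201 192 145  98  83  81]
 [183 139 100 126 183 209 217 219 220 218 216 217 214 208 201 196 197 204
  212 217 219 220 217 207 193 199 192 144  96  83  82]
 [186 144 105 129 184 210 217 219 219 218 216 213 201 182 168 161 162 178
  200 214 218 220 218 206 191 199 192 144  98  84  82]
 [188 146 106 131 184 210 217 219 219 218 216 206 179 146 126 119 118 141
  178 206 216 218 217 204 189 197 191 144  98  84  81]
 [190 147 108 131 184 210 217 219 220 218 214 197 158 117  98  86  80 100
  151 195 214 218 217 204 186 194 190 142  98  84  83]
 [193 150 111 135 186 209 217 219 220 218 213 191 145 101  76  62  53  72
  130 185 211 217 216 204 186 196 191 143  98  83  82]
 [195 153 114 139 187 210 216 219 220 219 213 194 148  99  68  52  48  77
  131 185 210 217 216 204 186 197 192 146  98  84  82]
 [195 151 116 142 188 210 216 219 219 218 216 202 167 123  88  71  8
[... 735 characters left out ...]
5 195 197 195 196 196 194 191 189 187 188 191
  193 196 198 197 198 197 197 195 176 129  87  74  72]
 [168 129  94 116 165 190 194 195 195 195 195 194 188 178 165 162 164 173
  185 193 196 197 198 197 197 195 177 129  87  74  73]
 [173 130  99 128 170 189 194 194 195 195 195 195 193 190 186 185 188 193
  196 198 199 199 200 200 200 197 179 131  87  75  74]
 [175 131 100 126 170 189 194 195 194 196 196 195 196 195 195 195 195 197
  197 199 198 199 199 199 199 197 179 132  87  75  73]]
235 lug y [np.float64(0.1613), np.float64(0.0993)] bar y at .072 [np.float64(0.1504), np.float64(0.1057)]
243 lug y [np.float64(0.1608), np.float64(0.0989)] bar y at .072 [np.float64(0.1499), np.float64(0.1052)]
```

```bash
python3 -m handwheel '[{"linear":[0,0,30],"roll":0,"hand":85},{"linear":[0,0,30],"roll":0,"hand":85},{"linear":[0,0,30],"roll":0,"hand":85},{"linear":[0,0,20],"roll":0,"hand":85},{"linear":[0,0,20],"roll":0,"hand":85}]'
python3 -m handwheel '[{"linear":[0,0,14],"roll":0,"hand":85},{"linear":[0,0,0],"roll":0,"hand":50},{"linear":[0,0,0],"roll":0,"hand":40},{"linear":[0,0,0],"roll":0,"hand":30},{"linear":[0,0,0],"roll":0,"hand":30}]' 40
python3 -m handwheel '[{"linear":[0,0,0],"roll":0,"hand":15},{"linear":[0,0,0],"roll":0,"hand":15},{"linear":[0,0,0],"roll":0,"hand":15},{"linear":[0,0,0],"roll":0,"hand":15}]' 50
python3 - <<'E'
from h import *
p,d=ctrl.snapshot("side");q,d2=ctrl.snapshot("top");np.savez("pics/a5.npz",p=p,q=q,d=d,d2=d2)
I=lambda a,x,y,w,h:cv2.resize(a[y:y+h,x:x+w],(400,400*h//w),interpolation=2)[:,:,::-1]
cv2.imwrite("pics/a5.png",np.hstack([I(p,340,240,100,100),I(q,370,220,100,100)]))
go(.449,-.271,.087,101.7)
E
```

```text
time_s: 8.2
position: [0.4496, -0.2694, 0.1002]
ee_rot: [[-0.206, 0.978, -0.001], [0.978, 0.206, 0.001], [0.001, -0.0, -1.0]]
ft_force: [-0.8, 0.1, -0.6]
opening: 0.0849
time_s: 8.7
position: [0.45, -0.2716, 0.0883]
ee_rot: [[-0.205, 0.979, 0.001], [0.979, 0.205, -0.001], [-0.001, 0.001, -1.0]]
ft_force: [0.6, -0.2, 0.0]
opening: 0.0304
time_s: 9.1
position: [0.4498, -0.2715, 0.0883]
ee_rot: [[-0.204, 0.979, 0.002], [0.979, 0.204, -0.0], [-0.001, 0.002, -1.0]]
ft_force: [-0.6, 2.7, 6.0]
opening: 0.0225
t 9.2 pos [ 0.4498 -0.2715  0.0883] az 101.8 tool shift mm [ 0.6 -0.7  1.3] q [-39.  24. -26.  40.   0. -51.] F [-1.   1.6  6.3] open 22.6
roll needed 0.08387478845865814
```

View pics/a5.png

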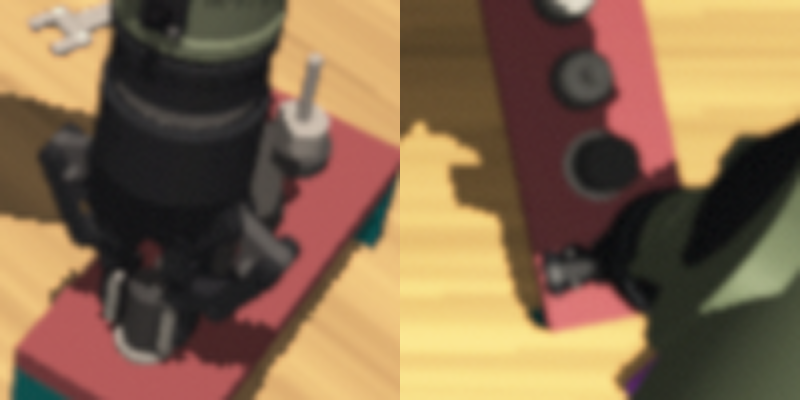

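```bash
python3 -m handwheel '[{"linear":[0,0,-5],"roll":0,"hand":10},{"linear":[0,0,-15],"roll":0,"hand":10},{"linear":[0,0,-30],"roll":0,"hand":10},{"linear":[0,0,-30],"roll":0,"hand":10},{"linear":[0,0,-30],"roll":0,"hand":10}]' 70
python3 -m handwheel '[{"linear":[0,0,-30],"roll":0,"hand":10},{"linear":[0,0,0],"roll":0,"hand":10},{"linear":[0,0,0],"roll":5.7,"hand":10},{"linear":[0,0,0],"roll":6,"hand":10},{"linear":[0,0,0],"roll":0,"hand":10}]' 70
python3 -c "
from h import *
go(.556,.130,.228,90)"
```

```text
time_s: 9.7
position: [0.4485, -0.2712, 0.1981]
ee_rot: [[-0.204, 0.979, -0.001], [0.979, 0.204, 0.001], [0.001, -0.001, -1.0]]
ft_force: [0.8, -0.8, -2.6]
opening: 0.0224
time_s: 10.2
position: [0.4484, -0.2709, 0.2259]
ee_rot: [[-0.001, 1.0, -0.002], [1.0, 0.001, 0.001], [0.001, -0.002, -1.0]]
ft_force: [0.4, -0.2, -3.1]
opening: 0.0224
t 10.2 pos [ 0.4484 -0.2709  0.2259] az 90.1 tool shift mm [400.8 108.1  -1.8] q [-39.  16. -15.  59.  -0. -39.] F [ 0.4 -0.2 -3.1] open 22.4
roll needed 0.07443519804530752
```

```bash
python3 -m handwheel '[{"linear":[20,5,0],"roll":0,"hand":10},{"linear":[35,9.5,0],"roll":0,"hand":10},{"linear":[35,9.5,0],"roll":0,"hand":10},{"linear":[35,9.5,0],"roll":0,"hand":10},{"linear":[35,9.5,0],"roll":0,"hand":10}]'
python3 -m handwheel '[{"linear":[35,9.5,0],"roll":0,"hand":10},{"linear":[35,9.5,0],"roll":0,"hand":10},{"linear":[35,9.5,0],"roll":0,"hand":10},{"linear":[35,9.5,0],"roll":0,"hand":10},{"linear":[35,9.5,0],"roll":0,"hand":10}]'
python3 -m handwheel '[{"linear":[35,9.5,0],"roll":0,"hand":10},{"linear":[20,5.5,0],"roll":0,"hand":10},{"linear":[10.8,2.6,0],"roll":0,"hand":10},{"linear":[0,0,0],"roll":0,"hand":10},{"linear":[0,0,0],"roll":0,"hand":10}]'
python3 - <<'E'
from h import *
p,d=ctrl.snapshot("side");q,d2=ctrl.snapshot("top");np.savez("pics/a6.npz",p=p,q=q,d=d,d2=d2)
I=lambda a,x,y,w,h:cv2.resize(a[y:y+h,x:x+w],(400,400*h//w),interpolation=2)[:,:,::-1]
cv2.imwrite("pics/a6.png",np.hstack([I(p,240,120,100,140),I(q,225,200,100,140)]))
go(.556,.130,.087,90)
E
```

```text
time_s: 10.7
position: [0.4916, -0.1099, 0.2263]
ee_rot: [[-0.003, 1.0, -0.001], [1.0, 0.003, 0.0], [0.0, -0.001, -1.0]]
ft_force: [0.7, -0.9, -2.4]
opening: 0.0221
time_s: 11.2
position: [0.5389, 0.0651, 0.2262]
ee_rot: [[-0.004, 1.0, -0.002], [1.0, 0.004, -0.0], [-0.0, -0.002, -1.0]]
ft_force: [0.9, -1.3, -2.9]
opening: 0.0223
time_s: 11.7
position: [0.5563, 0.1287, 0.2267]
ee_rot: [[-0.002, 1.0, -0.001], [1.0, 0.002, -0.001], [-0.001, -0.001, -1.0]]
ft_force: [0.9, -0.0, -3.4]
opening: 0.0226
t 11.8 pos [0.5565 0.1283 0.2271] az 90.0 tool shift mm [  1.8  -0.4 140.1] q [ 6. 21. -8. 61. -0.  6.] F [-0.8 -0.1 -2. ] open 22.1
roll needed 0.013452274739364611
```

View pics/a6.png

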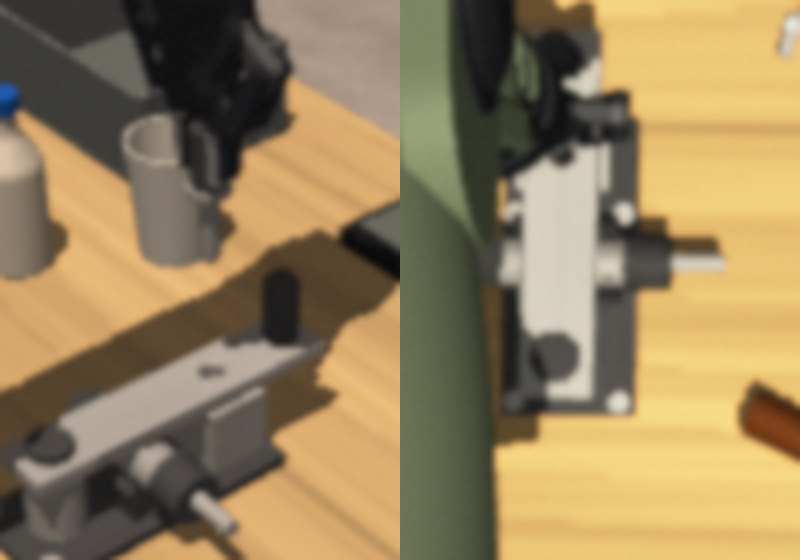

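```bash
python3 -m handwheel '[{"linear":[1.5,0,15],"roll":0,"hand":10},{"linear":[0,0,20],"roll":0,"hand":10},{"linear":[0,0,20],"roll":0,"hand":10},{"linear":[0,0,19],"roll":0,"hand":10},{"linear":[0,0,0],"roll":0,"hand":10}]'
python3 -m handwheel '[{"linear":[0,0,0],"roll":0,"hand":10},{"linear":[0,0,0],"roll":0,"hand":10}]'
python3 - <<'E'
from h import *
p,d=ctrl.snapshot("side");q,d2=ctrl.snapshot("top");np.savez("pics/a7.npz",p=p,q=q,d=d,d2=d2)
I=lambda a,x,y,w,h:cv2.resize(a[y:y+h,x:x+w],(600,600*h//w),interpolation=2)[:,:,::-1]
cv2.imwrite("pics/a7.png",I(p,265,160,60,60))
go(.556,.130,.087,90)
E
```

```text
time_s: 12.3
position: [0.5546, 0.1296, 0.1509]
ee_rot: [[0.0, 1.0, -0.005], [1.0, -0.0, -0.001], [-0.001, -0.005, -1.0]]
ft_force: [-0.7, 0.1, -2.9]
opening: 0.0224
time_s: 12.5
position: [0.5577, 0.1306, 0.1546]
ee_rot: [[-0.001, 1.0, 0.002], [1.0, 0.001, 0.0], [0.0, 0.002, -1.0]]
ft_force: [0.0, 0.1, -2.1]
opening: 0.0222
t 12.6 pos [0.5577 0.1309 0.1546] az 90.1 tool shift mm [-0.9 -1.9 67.6] q [  6.  24. -14.  51.  -0.   6.] F [ 0.5  0.3 -1.8] open 22.6
roll needed 0.05945335934164575
```

View pics/a7.png

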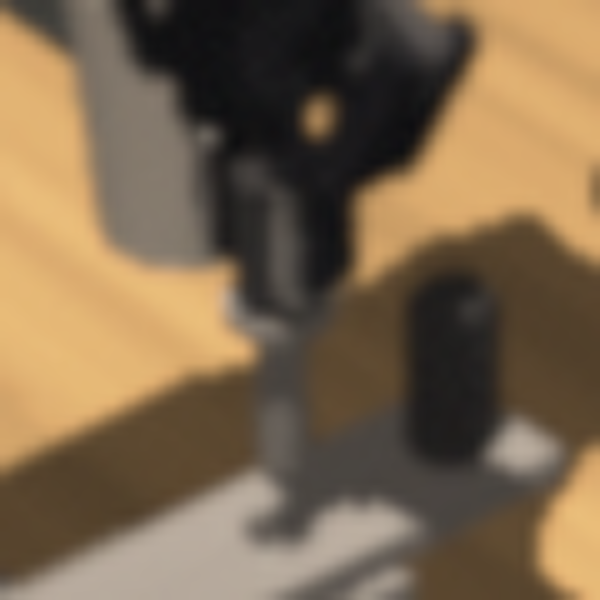

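```bash
python3 - <<'E'
from h import *
def proj(n,P):
    c=C[n];f=240/np.tan(np.radians(c["vertical_fov"]/2));X=c["pose"][:3,:3].T@(np.array(P)-c["pose"][:3,3]);return np.array([c["cx"]+f*X[0]/X[2],c["cy"]+f*X[1]/X[2]])
fx=lambda P:((proj("side",P)-[265,160]+.5)*10-.5).round(0)
s=ctrl.get_state();x,y,z=s["position"]
print("eye exp",fx((.556,.130,.072)),"collar rim bottom centre",fx((x,y,z-.0133)),"shank mid",fx((x,y,z-.0133-.03)),"tip",fx((x,y,z-.0653)),"knob top",fx((.6165,.1312,.122)))
for e in((.003,0),(0,.003)): print(e,fx((x+e[0],y+e[1],z-.0653)))
E
```

```text
eye exp [279. 532.] collar rim bottom centre [276. 315.] shank mid [279. 409.] tip [281. 476.] knob top [449. 292.]
(0.003, 0) [289. 472.]
(0, 0.003) [274. 471.]
```

```bash
python3 -m handwheel '[{"linear":[-0.7,-1.6,4],"roll":0,"hand":10},{"linear":[0,0,5],"roll":0,"hand":10},{"linear":[0,0,5],"roll":0,"hand":10},{"linear":[0,0,4],"roll":0,"hand":10},{"linear":[0,0,0],"roll":0,"hand":10}]'
python3 -m handwheel '[{"linear":[0,0,3],"roll":0,"hand":10},{"linear":[0,0,3],"roll":0,"hand":10},{"linear":[0,0,3],"roll":0,"hand":10},{"linear":[0,0,0],"roll":0,"hand":10}]'
python3 -c "
from h import *
go(.556,.130,.0853,90)"
```

```text
time_s: 13.1
position: [0.5545, 0.1303, 0.1343]
ee_rot: [[-0.001, 1.0, -0.002], [1.0, 0.001, -0.0], [-0.0, -0.002, -1.0]]
ft_force: [-0.1, 0.9, -3.6]
opening: 0.0225
time_s: 13.5
position: [0.5554, 0.1304, 0.126]
ee_rot: [[-0.001, 1.0, 0.0], [1.0, 0.001, 0.0], [0.0, 0.0, -1.0]]
ft_force: [1.1, 0.2, -3.9]
opening: 0.0223
t 13.5 pos [0.5554 0.1304 0.126 ] az 90.1 tool shift mm [-0.5  0.6 40.7] q [  6.  26. -17.  47.   0.   6.] F [ 1.1  0.2 -3.9] open 22.3
roll needed 0.0750965183940906
```

```bash
python3 -m handwheel '[{"linear":[0,0,3],"roll":0,"hand":10},{"linear":[0,0,3],"roll":0,"hand":10},{"linear":[0,0,0],"roll":0,"hand":10}]'
python3 -m handwheel '[{"linear":[0,0,3],"roll":0,"hand":10},{"linear":[0,0,0],"roll":0,"hand":10}]'
python3 -c "
from h import *
go(.556,.130,.0853,90)"
```

```text
time_s: 13.8
position: [0.5556, 0.1308, 0.1203]
ee_rot: [[-0.001, 1.0, 0.001], [1.0, 0.001, 0.001], [0.001, 0.001, -1.0]]
ft_force: [2.3, 1.3, -2.7]
opening: 0.0221
time_s: 14.0
position: [0.5557, 0.1313, 0.1172]
ee_rot: [[-0.002, 1.0, 0.001], [1.0, 0.002, 0.002], [0.002, 0.001, -1.0]]
ft_force: [4.0, 3.8, -3.6]
opening: 0.0223
t 14.0 pos [0.5557 0.1313 0.1172] az 90.1 tool shift mm [-1.4  0.2 31.9] q [  6.  26. -17.  46.   0.   6.] F [ 4.   3.8 -3.6] open 22.3
roll needed 0.10063103438602639
```

```bash
python3 -m handwheel '[{"linear":[0.8,0.8,0],"roll":0,"hand":10},{"linear":[0,0,2],"roll":0,"hand":10},{"linear":[0,0,0],"roll":0,"hand":10}]'
python3 -m handwheel '[{"linear":[0,0,3],"roll":0,"hand":10},{"linear":[0,0,0],"roll":0,"hand":10}]'
python3 -c "
from h import *
go(.556,.130,.0853,90)"
```

```text
time_s: 14.3
position: [0.5561, 0.1315, 0.1152]
ee_rot: [[-0.002, 1.0, 0.0], [1.0, 0.002, 0.001], [0.001, 0.0, -1.0]]
ft_force: [2.0, 3.4, -1.7]
opening: 0.0222
time_s: 14.5
position: [0.5561, 0.1315, 0.1121]
ee_rot: [[-0.001, 1.0, 0.0], [1.0, 0.001, 0.001], [0.001, 0.0, -1.0]]
ft_force: [2.4, 5.0, -2.2]
opening: 0.0221
t 14.5 pos [0.5561 0.1315 0.1121] az 90.1 tool shift mm [-1.6 -0.1 26.8] q [  6.  27. -17.  46.   0.   6.] F [ 2.4  5.  -2.2] open 22.1
roll needed 0.08517633132308333
```

```bash
python3 -m handwheel '[{"linear":[1,0.5,0],"roll":0,"hand":10},{"linear":[0,0,2],"roll":0,"hand":10},{"linear":[0,0,3],"roll":0,"hand":10},{"linear":[0,0,0],"roll":0,"hand":10}]'
python3 -m handwheel '[{"linear":[0,0,3],"roll":0,"hand":10},{"linear":[0,0,3],"roll":0,"hand":10},{"linear":[0,0,0],"roll":0,"hand":10}]'
python3 -c "
from h import *
go(.556,.130,.0853,90)"
```

```text
time_s: 14.9
position: [0.5561, 0.1319, 0.1066]
ee_rot: [[-0.001, 1.0, -0.001], [1.0, 0.001, -0.001], [-0.001, -0.001, -1.0]]
ft_force: [2.8, 2.2, -3.8]
opening: 0.0219
time_s: 15.2
position: [0.5561, 0.132, 0.1006]
ee_rot: [[-0.001, 1.0, -0.001], [1.0, 0.001, -0.0], [-0.0, -0.001, -1.0]]
ft_force: [2.0, 2.6, -4.4]
opening: 0.0224
t 15.2 pos [0.5561 0.132  0.1006] az 90.1 tool shift mm [-2.  -0.1 15.3] q [  6.  28. -18.  44.  -0.   6.] F [ 2.   2.6 -4.4] open 22.4
roll needed 0.06916729100963437
```

Sliding in smoothly with low forces; 15 mm to go.

```bash
python3 -m handwheel '[{"linear":[0.3,0.2,3],"roll":0,"hand":10},{"linear":[0,0,3],"roll":0,"hand":10},{"linear":[0,0,3],"roll":0,"hand":10},{"linear":[0,0,3],"roll":0,"hand":10},{"linear":[0,0,0],"roll":0,"hand":10}]'
python3 -m handwheel '[{"linear":[0,0,1.5],"roll":0,"hand":10},{"linear":[0,0,0],"roll":0,"hand":10}]'
python3 -m handwheel '[{"linear":[0,0,1],"roll":0,"hand":10},{"linear":[0,0,0],"roll":0,"hand":10}]'
python3 -c "
from h import *
go(.556,.130,.0853,90)"
```

```text
time_s: 15.7
position: [0.5562, 0.1322, 0.0886]
ee_rot: [[-0.001, 1.0, -0.001], [1.0, 0.001, -0.0], [-0.0, -0.001, -1.0]]
ft_force: [0.1, 0.6, -2.6]
opening: 0.0221
time_s: 15.9
position: [0.5563, 0.1323, 0.0875]
ee_rot: [[-0.001, 1.0, -0.001], [1.0, 0.001, -0.0], [-0.0, -0.001, -1.0]]
ft_force: [-0.9, -0.1, -2.5]
opening: 0.0222
time_s: 16.1
position: [0.5565, 0.1324, 0.0867]
ee_rot: [[-0.001, 1.0, -0.0], [1.0, 0.001, -0.0], [-0.0, -0.0, -1.0]]
ft_force: [1.5, 0.0, -3.4]
opening: 0.0222
t 16.1 pos [0.5565 0.1324 0.0867] az 90.1 tool shift mm [-2.4 -0.5  1.4] q [  6.  29. -19.  43.  -0.   6.] F [ 1.5  0.  -3.4] open 22.2
roll needed 0.07783363604383453
```

```bash
python3 -m handwheel '[{"linear":[0,0,1],"roll":0,"hand":10},{"linear":[0,0,0],"roll":0,"hand":10}]'
python3 -m handwheel '[{"linear":[0,0,0.8],"roll":0,"hand":10},{"linear":[0,0,0],"roll":0,"hand":10}]'
python3 -m handwheel '[{"linear":[0,0,0.6],"roll":0,"hand":10},{"linear":[0,0,0],"roll":0,"hand":10}]'
```

```text
time_s: 16.3
position: [0.5566, 0.1324, 0.0857]
ee_rot: [[-0.001, 1.0, -0.0], [1.0, 0.001, -0.0], [-0.0, -0.0, -1.0]]
ft_force: [-0.4, 0.6, -3.3]
opening: 0.0222
time_s: 16.5
position: [0.5567, 0.1325, 0.0854]
ee_rot: [[-0.001, 1.0, 0.0], [1.0, 0.001, -0.0], [-0.0, 0.0, -1.0]]
ft_force: [-2.1, 0.1, 2.8]
opening: 0.0224
time_s: 16.7
position: [0.5567, 0.1325, 0.0853]
ee_rot: [[-0.001, 1.0, 0.001], [1.0, 0.001, -0.0], [-0.0, 0.001, -1.0]]
ft_force: [-3.2, 0.1, 6.8]
opening: 0.0224
```

The pin seated at TCP z = 0.0854, where I predicted 0.0853. I now release, retreat and check.

```bash
python3 -m handwheel '[{"linear":[0,0,0],"roll":0,"hand":35},{"linear":[0,0,0],"roll":0,"hand":60},{"linear":[0,0,0],"roll":0,"hand":85},{"linear":[0,0,0],"roll":0,"hand":85},{"linear":[0,0,0],"roll":0,"hand":85}]'
python3 -m handwheel '[{"linear":[0,0,-15],"roll":0,"hand":85},{"linear":[0,0,-30],"roll":0,"hand":85},{"linear":[0,0,-40],"roll":0,"hand":85},{"linear":[0,0,-40],"roll":0,"hand":85},{"linear":[0,0,-25],"roll":0,"hand":85}]'
python3 -m handwheel '[{"linear":[-40,-10,0],"roll":0,"hand":85},{"linear":[-40,-10,0],"roll":0,"hand":85},{"linear":[-40,-10,0],"roll":0,"hand":85},{"linear":[-40,-10,0],"roll":0,"hand":85},{"linear":[-40,-10,0],"roll":0,"hand":85}]'
python3 -m handwheel '[{"linear":[0,0,0],"roll":0,"hand":85},{"linear":[0,0,0],"roll":0,"hand":85},{"linear":[0,0,0],"roll":0,"hand":85}]'
python3 - <<'E'
from h import *
p,d=ctrl.snapshot("side");q,d2=ctrl.snapshot("top");np.savez("pics/a8.npz",p=p,q=q,d=d,d2=d2)
I=lambda a,x,y,w,h:cv2.resize(a[y:y+h,x:x+w],(400,400*h//w),interpolation=2)[:,:,::-1]
cv2.imwrite("pics/a8.png",np.hstack([I(p,235,150,90,120),I(q,220,210,90,120)]))
cv2.imwrite("pics/a8t.png",q[:,:,::-1])
for n,dd in(("side",d),("top",d2)):
    P=cloud(n,dd).reshape(-1,3);m=(np.hypot(P[:,0]-.556,P[:,1]-.131)<.02)&(P[:,2]>.1)&(P[:,2]<.15);print(n,m.sum(),np.median(P[m],0),np.percentile(P[m,2],[50,75,90]))
E
```

```text
time_s: 17.2
position: [0.5567, 0.1324, 0.0843]
ee_rot: [[-0.001, 1.0, -0.0], [1.0, 0.001, -0.0], [-0.0, -0.0, -1.0]]
ft_force: [0.3, -0.3, -0.1]
opening: 0.0851
time_s: 17.7
position: [0.5577, 0.1326, 0.2376]
ee_rot: [[-0.001, 1.0, 0.004], [1.0, 0.001, 0.0], [0.0, 0.004, -1.0]]
ft_force: [-0.3, 0.6, 0.4]
opening: 0.0848
time_s: 18.2
position: [0.5064, -0.069, 0.2345]
ee_rot: [[-0.002, 1.0, 0.0], [1.0, 0.002, -0.0], [-0.0, 0.0, -1.0]]
ft_force: [0.2, 0.5, 0.2]
opening: 0.0848
time_s: 18.5
position: [0.5071, -0.0668, 0.2344]
ee_rot: [[-0.002, 1.0, 0.0], [1.0, 0.002, 0.0], [0.0, 0.0, -1.0]]
ft_force: [0.7, 1.0, -0.5]
opening: 0.085
side 87 [0.55315189 0.12750588 0.11611324] [0.11611324 0.11925671 0.12053901]
top 81 [0.55480154 0.13089767 0.11821497] [0.11821497 0.11902568 0.12137311]
```

View pics/a8.png

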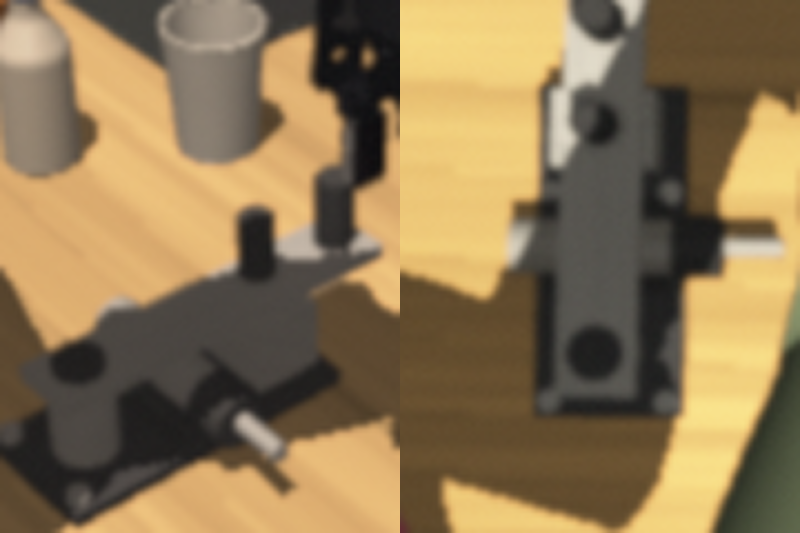

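View pics/a8t.png

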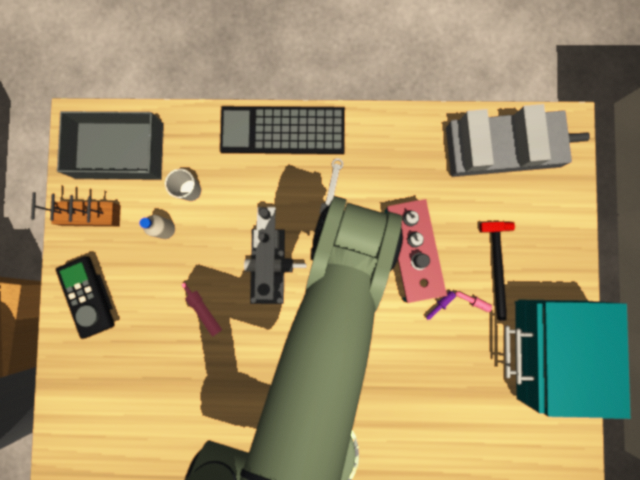

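The pin's head top is at about z = 0.12 (72 + 48 mm), so the collar is on the bar. The holder, tray tools, wrench, tin, mallet and bottle all look unmoved, and the gripper is clear.

```bash
python3 -c "
from bench import ctrl
print(ctrl.hand_in())"
```

```text
the job is handed in; nothing more can be done
None
```

I swung the bar back over the holder by its knob until its hole lined up with the lug's. I then took the slim dark pin from the end hole of the tray and pushed it down through both holes until its collar sat on the bar. I handed in at about 18.6 s; no verdict is reported.

**Checks that agreed:**
- **Bar:** it was centred on the lug to about 1 mm in the top view before I fetched the pin.
- **Seating:** the pin stopped where I had predicted (TCP at 0.0854 m, predicted 0.0853 m). The upward push then rose to 7 N.
- **Pin height:** after release, the depth pictures put the top of the pin's head at about 0.120 m, which is 72 + 48 mm.
- **Other tools:** the holder, thick pin, both cutter holders, tin, mallet and bottle looked unmoved in the last top view. The wrench was partly hidden by the arm, but the part I could see had not moved.

**Checks that disagreed or need noting:**
- **Hole position:** while going in, the pin pushed the tool sideways by up to 5 N. The fit ended about 2 mm to the left (+y) of the hole I had measured, within the calibration's tolerance plus the slack in the hole.
- **Side camera:** its depth put the head 3–4 mm from where the arm released it, while the top camera agreed within 2 mm. The side camera sees mostly the near face.
- **Look-alike pins:** the purple and pink pins on the bench stood at the start and were lying down in the last picture. The purple one was already down before my first descent at the tray. I saw no contact, so they may have toppled by themselves, but I did not establish why. They stayed on the bench and none of the judging rules mention them.

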